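# Weigh the lemons on the spring scale

## Task

Weigh the basket of lemons: lift it by its wooden grip, hang its crossbar in both prongs of the spring scale's hook, and let it down slowly in your hand so that the pointer creeps to its reading. Let go only once the scale carries the whole weight - the pointer must neither drop nor spring back when you release - and never press down on the hook beyond the basket's own weight. Leave the basket hanging still with both lemons in it, and do not disturb the other things on the worktop.

Things in the scene. Friction and masses are not known exactly. Their poses are not given: they have to be found in the camera images.
- scale: Column spring scale, fixed. Origin on the worktop straight below the hook's seat; x points from the seat back to the column, z up. Aluminium column 30 x 46 mm at x = 150 mm, 329 mm tall, white graduated plate (a mark per 10 mm) on its +y side; grey foot with two feet 12 mm high reaching forward to x = -30 mm at y = +-62 mm. The steel hook stands out toward -x.
- hook (a joint): Pointer: how far (m) the sprung hook has slid straight down. 0 empty, stop at 0.098. Spring 110 N/m after 0.5 N preload, lightly damped (4 N s/m). The loaded basket weighs 3.7 to 9.7 N, unknown beforehand: settles at 0.03 to 0.085. While the basket is held, the hand sets the pointer; let go out of balance it jumps. Never faster than 0.08 m/s either way (about 0.8 N imbalance at release).
- hook_seat (a point): Where the crossbar's middle lies when seated, midway between the prongs; slides with the hook, 245 mm above the worktop when empty. Axes of the scale. Prongs: 10 mm round bars at y = +-30 mm, each with a trough 16 mm long at the bottom, open upward; behind it the prong runs back to the carriage (face at x = 107 mm), its top, like that of the tip, 15 mm above the seat.
- hook_tip (a point): Midway between the tops of the upturned ends of the two prongs: 18 mm before (-x) and 15 mm above the seat; the ends reach 5 mm further to -x. The crossbar must pass over them from the -x side, then go down into both troughs. Axes of the scale.
- basket: Loose produce basket, white tray with steel ribs, 140 (x) x 190 (y) x 50 mm high, walls 4 mm, with a rigid steel bail over it in its y-z plane and a wooden grip on top. Origin at the centre of its underside, z up, y along the crossbar. The two lemons lie in it.
- basket_bar (a point): Middle of the crossbar of the bail: 10 mm round steel bar along the basket's y, straight for 150 mm (+-75 mm from here), 125 mm above the basket's underside; room below it down to the lemons' tops (about 62 mm above the underside). Basket axes.
- basket_grip (a point): Centre of the wooden grip, 50 mm above the crossbar's middle (175 mm above the underside; the block's middle lies 5 mm lower): an upright block 22 x 22 mm, 50 mm tall, standing on a 12 mm round stem. Its faces follow the basket's x and y. To be gripped from above. Top 195 mm above the underside.
- lemon_a: Lemon, 83 x 58 x 58 mm, loose in the basket; origin at the bottom of it as it was laid.
- lemon_b: The other lemon, the same size, loose in the basket.
- salt: Salt shaker, 44 mm diameter, 90 mm tall, loose; a bystander. Origin at the centre of its underside.
- jam: Jam jar, 66 mm diameter, 100 mm tall, loose; a bystander. Origin at the centre of its underside.
- tin: Flat food tin, 86 mm diameter, 40 mm tall, loose; a bystander. Origin at the centre of its underside.
- matches: Matchbox on its narrow side, 28 (x) x 96 (y) x 47 mm, loose; a bystander. Origin at the centre of its underside.
- tealight: Tea light in a metal cup, 38 mm diameter, 15 mm high, loose on the worktop near the hook, low enough to stay under the hanging basket; a bystander.

How it is judged:
By the outcome, as a careful person would: the job done as asked, in the order asked, and still so for the second after the job is handed in, with the robot touching nothing.
It also fails if it takes over 64 s, if anything falls off the work surface, if the arm or the gripper's body presses on something with over 40 N, if the wrist force passes 120 N, or if a joint passes its speed limit or range.

## Robot

A 7-joint arm with a two-finger parallel gripper is mounted at the origin on a cart in front of the work surface, level with it; the furniture and walls round the work are solid. World frame = base frame: x ahead of the robot, y to its left, z up, the work surface at z = 0. Lengths are in m, angles in rad, forces in N, time in s.
With the tool pointing down it reaches from about 0.4 to 0.85 m from the base axis. Payload 10.4 kg.
Tool frame: the origin (TCP) lies midway between the tips of the shut fingers; the grasp point (between the pads) lies 19 mm behind it; z points along the fingers, y is the line along which they close (so a half turn about z gives the same grasp; the last joint's range is limited). The gripper opens to 85 mm and grips with 20 to 120 N. Pads are 22 mm wide; open, the fingers measure 114 mm over their backs; the gripper's body (76 mm by 85 mm) begins 54 mm behind the grasp point. The pads swing forward as they close: fully open they stand 13 mm farther back than shut.
Start: joints at [1.183, 0.332, -0.065, 1.46, 0.022, 1.35, -0.088], TCP at [0.223, -0.584, 0.231] pointing down, gripper open.
Joint ranges: [-2.6, 2.6], [-0.5, 2.12], [-1.47, 1.34], [0.16, 2.42], [-1.27, 4.41], [0.06, 2.06], [-2.6, 2.6]. Speed limits (rad/s): [2.22, 2.22, 2.79, 2.79, 3.14, 3.14, 3.14].

## Interface

Orientations are given as a unit quaternion [x, y, z, w].
In Python, from rig import * gives the robot as it stands.
- The arm moves only by the shell command python3 -m handwheel 'ROWS' [FORCE]. ROWS is JSON, a list of rows, each an object with "xyz": the shift along the world's x, y, z in cm, a list of three; "delta_rot": the turn, a rotation vector about the world's x, y, z in rad, a list of three; "grip": the gripper command: -1 is fully open, 1 is shut, values between are in proportion. In form: [{"xyz": [dx, dy, dz], "delta_rot": [wx, wy, wz], "grip": grip}, ...]. A call has exactly 8 rows; each row is the pose to reach, as a shift and turn from the pose commanded when the call began; what a row does not reach only later rows make up. A row lasts 1/8 s, in which the tool goes at most 62.5 mm and 10.7 degrees, less where a joint would pass 70% of its speed; a pose out of reach is approached as far as the arm can. A call with a gripper value outside its range is refused whole. The fingers move at their own pace and stop on an object; FORCE is the grip in N (left out, the last holds). Time passes only in rows, so rows that repeat a pose let the fingers close, or fill a call up. It gives the time, the measured TCP pose, the force, the opening and the grip force at its end, in the units of the state.
- sense(): the state, without advancing time (a new reading comes with each control period).
- grab_frame(name): name is "side" or "top"; returns a dict with "color" (384x512x3 uint8, red, green, blue), "depth" (384x512 float32, m along the optical axis (not along the pixel's ray), 0 where there is no reading), "intrinsics" (3x3 intrinsics, pixels), "xyz" and "orientation" of the camera in the world. Camera axes: x right, y up, looking along -z (the intrinsics and any distortion apply to the point x, -y, -z); pixel columns grow to the right and rows downward; lengths in m; the calibration is good to about 2 mm. A picture is of the moment at which its call begins.
- finish_job(): hands the job in; it is judged then, once.
Trained networks look in a picture, given as the dict that the camera call returned (one of the last four; its "shot" number tells which), for a name from the list of things; names that differ only in an ending like _2 or _b are one class to them, and where a whole thing is asked for, a point or a joint stands for the part that bears it (a point fixed in the world has none). Each returns a list of dicts, best first, with "score" (0 to 1); they miss things now and then, are a little off and sometimes report something else, mostly with a low value. They report only what shows in the picture. A call takes as long as a camera call.
- recognise(picture, name): "xyz" ([x, y, z] in m, in world coordinates, good to about 4 mm: the middle of the surface that is visible of it).
- regions_of(picture, name): "pixels" (384x512 bool, what is visible of it).
- landmark_of(picture, name): "xyz" ([x, y, z] in m, in world coordinates, good to about 4 mm: a listed point, or the origin of a listed thing).
The state is a dict: "t": time; "joint_positions": joint angles; "joint_vel": joint speeds; "joint_torque": joint torques, N m; "tcp_pos": TCP position; "tcp_rot": TCP orientation; "contact_force": force on the tool from outside, world axes, zero at the start; "torque": the same for the moment, N m; "finger_gap": opening from 0.0 (shut) to 1.0 (fully open); "grip_force": force on a finger pad.
Only numpy, scipy, OpenCV 4.12 (cv2) and the standard library are available. Lean on these libraries where they do the work, as an engineer would, in place of code of your own. Each camera call takes 0.05 s, during which the arm holds its last target. There are 200 camera calls.

## Working session

There is one attempt and no reset: what is moved stays moved. The work goes in short steps, Python scripts to look and compute and a shell command to move; the robot and the scene stay as the last step left them, time stands still between calls to the robot, and variables do not carry over. Pictures are saved under pics/ and viewed, at most 10 in all, crops included, and the job is handed in when it is done.

```bash
mkdir -p pics; cat > h.py <<'E'
from rig import *
import numpy as np, cv2
from scipy.spatial.transform import Rotation as R
def cloud(f):
    d=f["depth"];K=np.array(f["intrinsics"]);v,u=np.indices(d.shape)
    p=np.stack([(u-K[0,2])/K[0,0]*d,-(v-K[1,2])/K[1,1]*d,-d],-1)
    return p@R.from_quat(f["orientation"]).as_matrix().T+np.array(f["xyz"])
def save(f,n): cv2.imwrite("pics/"+n,f["color"][...,::-1])
E
python3 - <<'E'
from h import *
s=sense();print(s["t"],s["tcp_pos"],s["tcp_rot"],s["finger_gap"])
fr={n:grab_frame(n) for n in("side","top")}
cv2.imwrite("pics/a.png",np.hstack([cv2.resize(fr[n]["color"][...,::-1],(400,300)) for n in fr]))
for n,f in fr.items():
    print(n,np.round(f["xyz"],3),np.round(f["orientation"],3))
    for o in["scale","hook_seat","hook_tip","basket","basket_bar","basket_grip","lemon_a","salt","jam","tin","matches","tealight"]:
        print(o,[(np.round(r["xyz"],3).tolist(),round(r["score"],2)) for r in landmark_of(f,o)[:2]])
E
```

```text
0.0 [ 0.22283067 -0.58352493  0.23051014] [ 9.83408737e-01  1.81402139e-01 -1.72968418e-04 -7.00083748e-04] 0.9972438765333715
side [ 0.279 -1.189  0.698] [ 0.551 -0.053 -0.075  0.829]
scale [([0.51, 0.207, 0.001], 0.58)]
hook_seat [([0.512, 0.204, 0.245], 0.83)]
hook_tip [([0.496, 0.201, 0.259], 0.83)]
basket [([0.453, -0.076, 0.001], 0.92), ([0.647, -0.187, 0.001], 0.31)]
basket_bar [([0.452, -0.081, 0.129], 0.6)]
basket_grip [([0.454, -0.08, 0.178], 0.67)]
lemon_a [([0.465, -0.037, 0.006], 0.85), ([0.429, -0.115, 0.007], 0.56)]
salt [([0.504, 0.377, 0.001], 0.77)]
jam [([0.651, -0.028, -0.004], 0.57)]
tin [([0.648, -0.182, 0.001], 0.8), ([0.511, 0.204, 0.002], 0.21)]
matches [([0.642, -0.097, 0.002], 0.88)]
tealight [([0.375, 0.094, 0.001], 0.45), ([0.453, -0.081, 0.126], 0.23)]
top [0.426 0.071 1.104] [ 0.049 -0.026 -0.701  0.711]
scale []
hook_seat [([0.512, 0.204, 0.246], 0.95)]
hook_tip [([0.492, 0.198, 0.256], 0.8)]
basket [([0.45, -0.075, -0.005], 0.76), ([0.431, -0.119, 0.0], 0.72)]
basket_bar [([0.454, -0.078, 0.122], 0.91)]
basket_grip [([0.505, 0.375, -0.0], 0.66), ([0.452, -0.077, 0.173], 0.57)]
lemon_a [([0.43, -0.119, 0.001], 0.98), ([0.466, -0.039, -0.001], 0.78)]
salt [([0.503, 0.376, -0.001], 0.67)]
jam [([0.649, -0.022, -0.001], 0.76)]
tin [([0.65, -0.18, -0.002], 0.77)]
matches [([0.644, -0.093, 0.002], 0.63), ([0.431, -0.12, -0.001], 0.6)]
tealight [([0.377, 0.09, -0.002], 0.61)]
```

View pics/a.png

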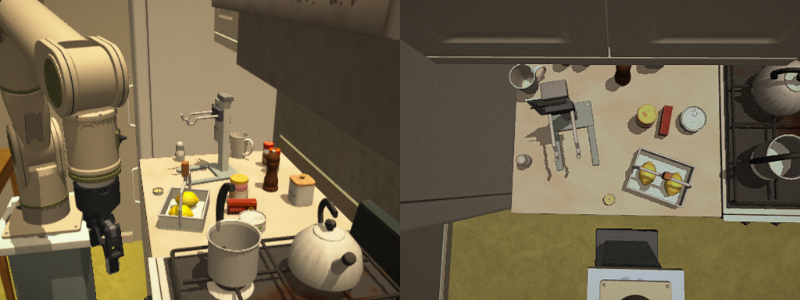

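```bash
python3 - <<'E'
from h import *
P=[];
f=grab_frame("top");c=cloud(f);save(f,"top.png")
d=f["depth"]>0
# crossbar: points z .11-.14 near the basket
def fit(m,n):
    q=c[m];
    if len(q)<8: print(n,len(q));return
    xy=q[:,:2].astype(np.float32);vx,vy,x,y=cv2.fitLine(xy,cv2.DIST_HUBER,0,.01,.01).ravel()
    print(n,len(q),"mean",q.mean(0).round(4),"med",np.median(q,0).round(4),"dir deg",np.degrees(np.arctan2(vy,vx)).round(1),"min",q.min(0).round(3),"max",q.max(0).round(3))
near=d&(np.hypot(c[...,0]-.453,c[...,1]+.078)<.13)
z=c[...,2]
fit(near&(z>.118)&(z<.14),"bar")
fit(near&(z>.185)&(z<.205),"griptop")
m=near&(z>.185)&(z<.205)
print(cv2.minAreaRect((c[m][:,:2]*1000).astype(np.float32)))
m=near&(z>.035)&(z<.058);print("rim",cv2.minAreaRect((c[m][:,:2]*1000).astype(np.float32)))
h=d&(np.hypot(c[...,0]-.512,c[...,1]-.204)<.1)&(z>.225)&(z<.275)
fit(h,"hook")
h=d&(z>.3)&(z<.35)&(c[...,1]>.1);fit(h,"column top")
if h.any():print(cv2.minAreaRect((c[h][:,:2]*1000).astype(np.float32)))
h=d&(z>.235)&(z<.275)&(c[...,1]>.08)
v,u=np.where(h);print("px",u.min(),u.max(),v.min(),v.max())
v,u=np.where(near&(z>.118)&(z<.14));print("barpx",u.min(),u.max(),v.min(),v.max())
cv2.imwrite("pics/b.png",cv2.resize(f["color"][120:300,180:420,::-1],(800,600)))
E
```

```text
bar 239 mean [ 0.4538 -0.0742  0.1282] med [ 0.4582 -0.0621  0.1285] dir deg 71.0 min [ 0.425 -0.152  0.118] max [0.481 0.001 0.133]
griptop 104 mean [ 0.4534 -0.0751  0.1927] med [ 0.4542 -0.075   0.1929] dir deg 27.8 min [ 0.441 -0.089  0.186] max [ 0.465 -0.064  0.197]
((453.43707275390625, -75.67446899414062), (22.242748260498047, 21.51112937927246), 71.09652709960938)
rim ((453.65869140625, -74.89083099365234), (193.87213134765625, 142.55615234375), 71.01384735107422)
hook 546 mean [0.5479 0.2084 0.2542] med [0.5471 0.2254 0.2575] dir deg 42.2 min [0.485 0.165 0.233] max [0.611 0.251 0.263]
column top 3311 mean [0.5557 0.3951 0.326 ] med [0.5851 0.45   0.3275] dir deg -17.5 min [0.33  0.192 0.3  ] max [0.732 0.464 0.35 ]
((526.2501831054688, 327.5281982421875), (262.2074279785156, 401.963623046875), 87.89478302001953)
px 80 230 82 280
barpx 305 370 213 238
```

Combined view: the side image (left) shows the basket with the lemons at about (185,205) and the scale at (225,140). The top image (right) shows the basket at (660,178), the scale at (560,120) with its prongs reaching down the image, and the tealight at (608,199). Next I need the scale's yaw.

```bash
python3 - <<'E'
from h import *
for n in("top","side"):
    f=grab_frame(n);c=cloud(f);z=c[...,2];d=f["depth"]>0
    s=np.array([.512,.204])
    for yaw in [None]:
        h=d&(z>.25)&(z<.266)&(np.hypot(c[...,0]-.55,c[...,1]-.21)<.1)
        q=c[h]
        k,l,cc=cv2.kmeans(q[:,:2].astype(np.float32),2,None,(3,50,1e-5),5,cv2.KMEANS_PP_CENTERS)
        # robust: lines at offsets; brute-force yaw minimising |local y|-0.03 residual
        from scipy.optimize import least_squares
        def res(p):
            a=p[2];x,y=q[:,0]-p[0],q[:,1]-p[1]
            return np.abs(-x*np.sin(a)+y*np.cos(a))-.03
        # constrain p0 fixed to .55
        for a0 in(-.3,0,.3):
            r=least_squares(lambda p:res([.55,p[0],p[1]]),[.21,a0],loss="soft_l1",f_scale=.003)
            print(n,len(q),"y at x=.55",r.x[0].round(4),"yaw deg",np.degrees(r.x[1]).round(1),"cost",r.cost)
    a=r.x[1]
    R0=R.from_euler('z',a).as_matrix()
    L=(q-[.55,r.x[0],0])@R0
    for sg in(-1,1):
        k=np.abs(L[:,1]-sg*.03)<.008;print("prong",sg,L[k][:,:2].min(0).round(3),L[k][:,:2].max(0).round(3),np.median(L[k],0).round(4))
    cv2.imwrite(f"pics/c_{n}.png",cv2.resize(f["color"][60:260,120:420,::-1],(750,500)))
E
```

```text
top 565 y at x=.55 0.2084 yaw deg 9.3 cost 0.0051565958588990195
top 565 y at x=.55 0.2084 yaw deg 9.3 cost 0.0051565958588989415
top 565 y at x=.55 0.2084 yaw deg 9.3 cost 0.0051565958588989545
prong -1 [-0.062 -0.037] [ 0.083 -0.022] [ 0.0188 -0.0299  0.2583]
prong 1 [-0.061  0.022] [0.096 0.036] [0.0171 0.03   0.2582]
side 274 y at x=.55 0.2038 yaw deg 8.6 cost 0.0024269041924697182
side 274 y at x=.55 0.2038 yaw deg 8.6 cost 0.002426904192469758
side 274 y at x=.55 0.2038 yaw deg 8.6 cost 0.00242690419246972
prong -1 [-0.062 -0.037] [ 0.089 -0.024] [ 0.0352 -0.0304  0.2548]
prong 1 [-0.062  0.022] [0.07  0.038] [0.0221 0.0298 0.2544]
```

View pics/c_top.png

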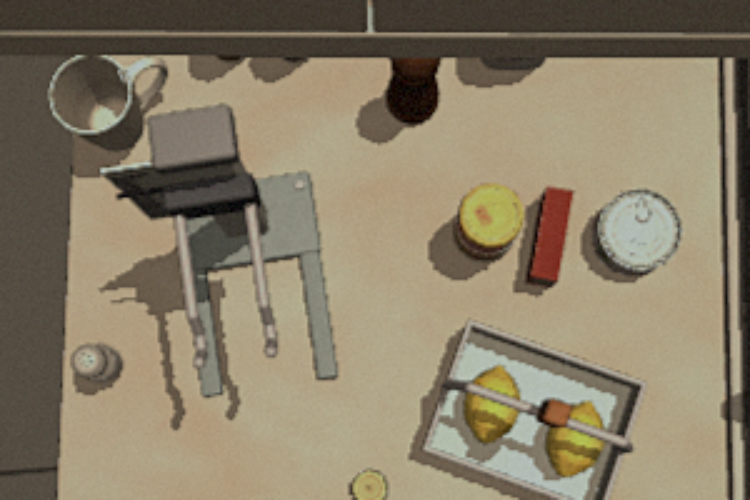

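The top crop shows the prongs running from (185,215)/(250,205) to tips at (200,350)/(270,345), and the bail bar from (450,383) to (625,440) with the grip at (555,412). Scale: seat ≈ (0.512, 0.203), yaw 9°. Basket: (0.4535, -0.075), yaw -19°. I'll check the travel path for tall objects before moving.

```bash
python3 - <<'E'
from h import *
pts=[]
for n in("top","side"):
    f=grab_frame(n);c=cloud(f)[f["depth"]>0];pts.append(c)
    for x0 in np.arange(.15,.75,.1):
        print(n,round(x0,2),[float(np.round(c[(c[:,0]>x0)&(c[:,0]<x0+.1)&(c[:,1]>y)&(c[:,1]<y+.1)][:,2].max(initial=-9),2)) for y in np.arange(-.7,.5,.1)])
print(sense()["contact_force"])
E
```

```text
top 0.15 [-0.88, -0.88, -0.88, -0.88, -0.88, -0.0, 0.0, 0.0, -0.0, -0.88, -0.88, -0.88]
top 0.25 [-9.0, 0.01, 0.01, 0.01, 0.01, 0.0, 0.0, 0.0, 0.01, 0.0, 0.01, 0.53]
top 0.35 [-9.0, 0.05, 0.16, 0.05, 0.01, 0.13, 0.2, 0.06, 0.02, 0.01, 0.01, 0.55]
top 0.45 [-9.0, 0.01, 0.26, 0.28, 0.01, 0.06, 0.2, 0.12, 0.26, 0.26, 0.09, 0.56]
top 0.55 [-9.0, 0.05, 0.16, 0.16, 0.04, 0.05, 0.1, 0.1, 0.33, 0.33, 0.3, 0.57]
top 0.65 [-9.0, 0.09, 0.23, 0.16, 0.63, 0.72, 0.72, 0.73, 0.73, 0.73, 0.73, 0.64]
side 0.15 [0.62, 0.64, 0.66, 0.66, -9.0, -9.0, -9.0, -9.0, -9.0, -9.0, -9.0, -9.0]
side 0.25 [0.61, 0.63, 0.01, 0.01, 0.01, 0.0, 0.0, 0.0, 0.0, 0.0, 0.0, 0.66]
side 0.35 [-9.0, 0.04, 0.16, 0.05, 0.01, 0.13, 0.19, 0.05, 0.01, 0.0, 0.0, 0.66]
side 0.45 [0.69, 0.68, 0.68, 0.68, 0.68, 0.13, 0.19, 0.09, 0.26, 0.26, 0.09, 0.66]
side 0.55 [-9.0, 0.05, 0.16, 0.16, 0.04, 0.05, 0.1, 0.0, 0.33, 0.33, 0.29, 0.66]
side 0.65 [0.18, 0.19, 0.23, 0.05, 0.04, 0.05, 0.1, 0.63, 0.63, 0.63, 0.63, 0.63]
[-0.84695381  0.36399579 -0.3136931 ]
```

```bash
python3 -m handwheel '[{"xyz":[0.5,2,2],"delta_rot":[0,0,0.05],"grip":-1},{"xyz":[1,6,4],"delta_rot":[0,0,0.12],"grip":-1},{"xyz":[2,11,6],"delta_rot":[0,0,0.2],"grip":-1},{"xyz":[3.5,16,7],"delta_rot":[0,0,0.3],"grip":-1},{"xyz":[6,21,7],"delta_rot":[0,0,0.4],"grip":-1},{"xyz":[9,26,7],"delta_rot":[0,0,0.5],"grip":-1},{"xyz":[12,31,7],"delta_rot":[0,0,0.6],"grip":-1},{"xyz":[15,36,7],"delta_rot":[0,0,0.7],"grip":-1}]' 40
python3 -m handwheel '[{"xyz":[2.5,4.5,0],"delta_rot":[0,0,0.06],"grip":-1},{"xyz":[5,9,-0.5],"delta_rot":[0,0,0.12],"grip":-1},{"xyz":[7,12.5,-1.5],"delta_rot":[0,0,0.17],"grip":-1},{"xyz":[8,14.9,-2.5],"delta_rot":[0,0,0.17],"grip":-1},{"xyz":[8.05,14.9,-4],"delta_rot":[0,0,0.17],"grip":-1},{"xyz":[8.05,14.9,-5],"delta_rot":[0,0,0.17],"grip":-1},{"xyz":[8.05,14.9,-5],"delta_rot":[0,0,0.17],"grip":-1},{"xyz":[8.05,14.9,-5],"delta_rot":[0,0,0.17],"grip":-1}]'
python3 - <<'E'
from h import *
F=[]
for i in range(2):
    f=grab_frame(("side","top")[i]);s=sense();F.append(s["contact_force"])
    print([(o,np.round(r["xyz"],3).tolist(),round(r["score"],2)) for o in("basket_grip","basket_bar","basket") for r in landmark_of(f,o)[:1]])
    if i==0: cv2.imwrite("pics/d.png",f["color"][...,::-1])
print(s["t"],s["tcp_pos"],np.degrees(R.from_quat(s["tcp_rot"]).as_euler("ZYX")),np.round(F,2),R.from_quat(s["tcp_rot"]).as_matrix().round(3))
E
```

```text
t: 2.55
tcp_pos: [0.3737, -0.2222, 0.3016]
tcp_rot: [0.861, 0.509, 0.0, 0.001]
contact_force: [0.7, -0.4, 0.8]
finger_gap: 0.998
grip_force: 0.0
t: 3.55
tcp_pos: [0.4535, -0.0756, 0.2517]
tcp_rot: [0.816, 0.578, 0.0, 0.0]
contact_force: [1.2, 0.7, 0.0]
finger_gap: 0.999
grip_force: 0.0
[('basket_grip', [0.454, -0.077, 0.176], 0.57), ('basket_bar', [0.453, -0.079, 0.13], 0.65), ('basket', [0.454, -0.075, 0.003], 0.91)]
[('basket_grip', [0.454, -0.077, 0.178], 0.98), ('basket_bar', [0.453, -0.077, 0.124], 0.94), ('basket', [0.454, -0.076, -0.007], 0.93)]
3.8 [ 0.45360888 -0.07504348  0.25163816] [7.07348449e+01 2.92302033e-03 1.79962805e+02] [[ 0.05  0.56 -0.65]
 [ 0.87 -0.7   0.11]] [[ 0.33   0.944  0.001]
 [ 0.944 -0.33  -0.   ]
 [-0.     0.001 -1.   ]]
```

View pics/d.png

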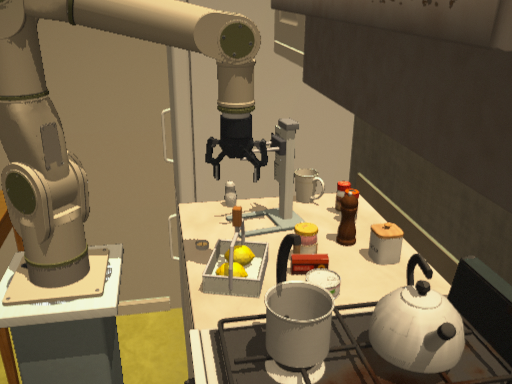

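The side view shows the open gripper at (237,155) straight above the wooden grip at (237,215). I'll go down and grip.

```bash
python3 -m handwheel '[{"xyz":[0,-0.05,-2],"delta_rot":[0,0,0],"grip":-1},{"xyz":[0,-0.05,-4],"delta_rot":[0,0,0],"grip":-1},{"xyz":[0,-0.05,-6],"delta_rot":[0,0,0],"grip":-1},{"xyz":[0,-0.05,-7.5],"delta_rot":[0,0,0],"grip":-1},{"xyz":[0,-0.05,-8.7],"delta_rot":[0,0,0],"grip":-1},{"xyz":[0,-0.05,-9.4],"delta_rot":[0,0,0],"grip":-1},{"xyz":[0,-0.05,-9.5],"delta_rot":[0,0,0],"grip":-1},{"xyz":[0,-0.05,-9.5],"delta_rot":[0,0,0],"grip":-1}]' 40
python3 -m handwheel '[{"xyz":[0,0,0],"delta_rot":[0,0,0],"grip":0.2},{"xyz":[0,0,0],"delta_rot":[0,0,0],"grip":0.5},{"xyz":[0,0,0],"delta_rot":[0,0,0],"grip":1},{"xyz":[0,0,0],"delta_rot":[0,0,0],"grip":1},{"xyz":[0,0,0],"delta_rot":[0,0,0],"grip":1},{"xyz":[0,0,0],"delta_rot":[0,0,0],"grip":1},{"xyz":[0,0,0],"delta_rot":[0,0,0],"grip":1},{"xyz":[0,0,0],"delta_rot":[0,0,0],"grip":1}]' 40
```

```text
t: 4.95
tcp_pos: [0.4538, -0.0754, 0.1567]
tcp_rot: [0.815, 0.579, 0.0, 0.0]
contact_force: [-0.1, 0.5, 1.3]
finger_gap: 0.998
grip_force: 0.0
t: 5.95
tcp_pos: [0.4537, -0.0755, 0.1565]
tcp_rot: [0.815, 0.579, 0.0, 0.0]
contact_force: [2.5, -0.1, 1.0]
finger_gap: 0.257
grip_force: 40.7
```

```bash
python3 -m handwheel '[{"xyz":[0,0,0.4],"delta_rot":[0,0,0],"grip":1},{"xyz":[0,0,1.2],"delta_rot":[0,0,0],"grip":1},{"xyz":[0,0,2.4],"delta_rot":[0,0,0],"grip":1},{"xyz":[0,0,4],"delta_rot":[0,0,0],"grip":1},{"xyz":[0,0,5.6],"delta_rot":[0,0,0],"grip":1},{"xyz":[0,0,7.2],"delta_rot":[0,0,0],"grip":1},{"xyz":[0,0,8.8],"delta_rot":[0,0,0],"grip":1},{"xyz":[0,0,10.4],"delta_rot":[0,0,0],"grip":1}]'
python3 -m handwheel '[{"xyz":[0,0,1.6],"delta_rot":[0,0,0],"grip":1},{"xyz":[0,0,3.2],"delta_rot":[0,0,0],"grip":1},{"xyz":[0,0,4.6],"delta_rot":[0,0,0],"grip":1},{"xyz":[0,0,5.8],"delta_rot":[0,0,0],"grip":1},{"xyz":[0,0,6.6],"delta_rot":[0,0,0],"grip":1},{"xyz":[0,0,7],"delta_rot":[0,0,0],"grip":1},{"xyz":[0,0,7],"delta_rot":[0,0,0],"grip":1},{"xyz":[0,0,7],"delta_rot":[0,0,0],"grip":1}]'
python3 - <<'E'
from h import *
F=[]
for i in range(6):
    f=grab_frame(("side","top")[i%2]);s=sense();F.append(s["contact_force"])
    if i<2:print([(o,np.round(r["xyz"],3).tolist(),round(r["score"],2)) for o in("basket_grip","basket_bar","basket","lemon_a") for r in landmark_of(f,o)[:2]])
print(s["t"],s["tcp_pos"],np.mean(F,0),np.std(F,0),s["torque"],s["finger_gap"],s["grip_force"])
E
```

```text
t: 6.95
tcp_pos: [0.4535, -0.0754, 0.2615]
tcp_rot: [0.815, 0.579, 0.0, 0.0]
contact_force: [-0.3, 0.4, -7.3]
finger_gap: 0.252
grip_force: 39.7
t: 7.95
tcp_pos: [0.4533, -0.0754, 0.3299]
tcp_rot: [0.815, 0.579, -0.0, -0.0]
contact_force: [0.1, 0.6, -6.6]
finger_gap: 0.252
grip_force: 39.8
[('basket_grip', [0.451, -0.079, 0.351], 0.67), ('basket_bar', [0.451, -0.08, 0.303], 0.69), ('basket', [0.45, -0.075, 0.175], 0.95), ('lemon_a', [0.427, -0.119, 0.178], 0.79), ('lemon_a', [0.464, -0.039, 0.179], 0.78)]
[('basket_grip', [0.456, -0.079, 0.349], 0.73), ('basket_bar', [0.451, -0.078, 0.297], 0.9), ('basket', [0.456, -0.076, 0.171], 0.6), ('lemon_a', [0.466, -0.038, 0.177], 0.73)]
8.65 [ 0.453496   -0.0753642   0.33034443] [-0.44337351  0.16560276 -6.23885302] [0.68100111 0.68869716 0.29245624] [ 0.00887121 -0.04252707 -0.04765633] 0.250176333709971 39.733818769454956
```

Weight is about 6.2 N, so the pointer should settle near 52 mm. The bar has to pass at about 0.277 m so that it clears the prong tips above and the lemons clear the prongs below. I'll move to a spot in front of the hook.

```bash
python3 -m handwheel '[{"xyz":[-0.1,0.4,-0.1],"delta_rot":[0,0,0.01],"grip":1},{"xyz":[-0.3,1.4,-0.3],"delta_rot":[0,0,0.03],"grip":1},{"xyz":[-0.6,3,-0.6],"delta_rot":[0,0,0.07],"grip":1},{"xyz":[-1,5,-0.9],"delta_rot":[0,0,0.11],"grip":1},{"xyz":[-1.4,7,-1.2],"delta_rot":[0,0,0.15],"grip":1},{"xyz":[-1.8,9,-1.5],"delta_rot":[0,0,0.19],"grip":1},{"xyz":[-2.1,11,-1.8],"delta_rot":[0,0,0.23],"grip":1},{"xyz":[-2.3,13,-2],"delta_rot":[0,0,0.27],"grip":1}]'
python3 -m handwheel '[{"xyz":[-0.1,2,-0.1],"delta_rot":[0,0,0.04],"grip":1},{"xyz":[-0.2,4,-0.2],"delta_rot":[0,0,0.08],"grip":1},{"xyz":[-0.25,6,-0.2],"delta_rot":[0,0,0.12],"grip":1},{"xyz":[-0.25,8,-0.2],"delta_rot":[0,0,0.15],"grip":1},{"xyz":[-0.25,10,-0.2],"delta_rot":[0,0,0.18],"grip":1},{"xyz":[-0.25,11.7,-0.2],"delta_rot":[0,0,0.2],"grip":1},{"xyz":[-0.25,13,-0.2],"delta_rot":[0,0,0.215],"grip":1},{"xyz":[-0.25,13.5,-0.2],"delta_rot":[0,0,0.219],"grip":1}]'
cat > look.py <<'E'
from h import *
import sys
n=sys.argv[1]
F=[];ims=[]
for i in range(2):
    f=grab_frame(("side","top")[i]);s=sense();F.append(s["contact_force"]);c=cloud(f)
    print([(o,np.round(r["xyz"],3).tolist(),round(r["score"],2)) for o in("basket_grip","basket_bar","hook_seat","hook_tip","basket","lemon_a","tealight") for r in landmark_of(f,o)[:2]])
    r=(80,230,150,350) if i==0 else (90,270,90,330)
    v0,v1,u0,u1=r;ims.append(cv2.resize(f["color"][v0:v1,u0:u1,::-1],(400,int(400*(v1-v0)/(u1-u0)))))
h=max(i.shape[0] for i in ims)
cv2.imwrite("pics/"+n,np.hstack([cv2.copyMakeBorder(i,0,h-i.shape[0],0,0,0) for i in ims]))
print(s["t"],s["tcp_pos"],R.from_quat(s["tcp_rot"]).as_matrix()[:,1].round(3),np.mean(F,0),s["finger_gap"])
E
python3 look.py e.png
```

```text
t: 9.65
tcp_pos: [0.4302, 0.056, 0.3102]
tcp_rot: [0.729, 0.684, -0.0, 0.0]
contact_force: [0.2, -0.3, -5.7]
finger_gap: 0.256
grip_force: 39.7
t: 10.65
tcp_pos: [0.428, 0.1904, 0.3083]
tcp_rot: [0.651, 0.759, 0.0, -0.0]
contact_force: [0.0, 0.3, -7.0]
finger_gap: 0.249
grip_force: 39.7
[('basket_grip', [0.428, 0.184, 0.33], 0.97), ('basket_bar', [0.427, 0.186, 0.281], 0.93), ('basket_bar', [0.509, 0.203, 0.246], 0.49), ('hook_seat', [0.51, 0.206, 0.244], 0.79), ('hook_tip', [0.495, 0.201, 0.26], 0.86), ('hook_tip', [0.641, -0.096, 0.004], 0.49), ('basket', [0.429, 0.192, 0.154], 0.74), ('lemon_a', [0.419, 0.226, 0.16], 0.62), ('lemon_a', [0.425, 0.144, 0.16], 0.57), ('tealight', [0.38, 0.092, -0.002], 0.44)]
[('basket_grip', [0.428, 0.189, 0.328], 0.69), ('basket_bar', [0.427, 0.188, 0.275], 0.9), ('hook_seat', [0.511, 0.203, 0.246], 0.79), ('hook_tip', [0.492, 0.199, 0.255], 0.88), ('hook_tip', [0.378, 0.09, 0.001], 0.4), ('basket', [0.425, 0.189, 0.149], 0.71), ('basket', [0.43, 0.142, 0.151], 0.25), ('lemon_a', [0.428, 0.139, 0.152], 0.83), ('tealight', [0.378, 0.09, -0.001], 0.45)]
11.1 [0.42809069 0.18923062 0.30835087] [0.988 0.152 0.   ] [-0.38342114  0.57954335 -6.55473208] 0.24913654897078819
```

View pics/e.png

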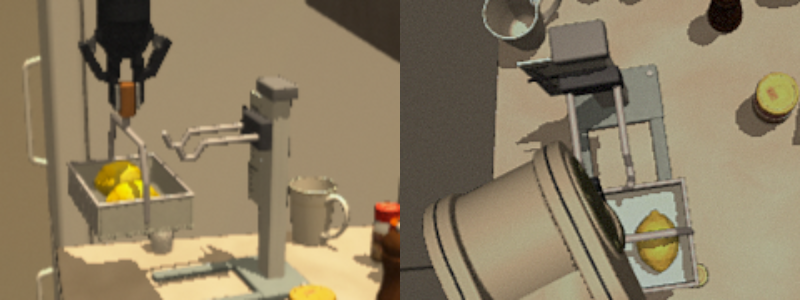

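Left: the basket hangs level at (130,190) in front of the prongs (165,145), with the bar slightly higher than the tips. Right: the bar points parallel across the prongs. Now I'll slide in over the tips.

```bash
python3 -m handwheel '[{"xyz":[0.3,0.05,0],"delta_rot":[0,0,0.003],"grip":1},{"xyz":[1.1,0.2,0],"delta_rot":[0,0,0.005],"grip":1},{"xyz":[2.4,0.4,0],"delta_rot":[0,0,0.005],"grip":1},{"xyz":[4,0.7,0],"delta_rot":[0,0,0.005],"grip":1},{"xyz":[5.6,0.95,0],"delta_rot":[0,0,0.005],"grip":1},{"xyz":[7,1.2,0],"delta_rot":[0,0,0.005],"grip":1},{"xyz":[8,1.35,0],"delta_rot":[0,0,0.005],"grip":1},{"xyz":[8.35,1.4,0],"delta_rot":[0,0,0.005],"grip":1}]'
python3 look.py f.png
```

```text
t: 12.45
tcp_pos: [0.5121, 0.2036, 0.3079]
tcp_rot: [0.649, 0.761, -0.0, -0.0]
contact_force: [-1.3, 0.2, -6.7]
finger_gap: 0.254
grip_force: 39.9
[('basket_grip', [0.513, 0.202, 0.332], 0.69), ('basket_grip', [0.511, 0.203, 0.247], 0.63), ('basket_bar', [0.509, 0.204, 0.28], 0.61), ('hook_seat', [0.513, 0.204, 0.245], 0.79), ('hook_seat', [0.377, 0.092, -0.002], 0.68), ('hook_tip', [0.495, 0.204, 0.259], 0.79), ('hook_tip', [0.51, 0.203, 0.244], 0.6), ('basket', [0.511, 0.202, 0.153], 0.62), ('basket', [0.374, 0.095, 0.0], 0.21), ('lemon_a', [0.502, 0.244, 0.159], 0.69), ('lemon_a', [0.51, 0.155, 0.161], 0.51), ('tealight', [0.379, 0.091, 0.001], 0.7)]
[('hook_tip', [0.377, 0.09, -0.002], 0.45), ('hook_tip', [0.649, -0.187, -0.002], 0.38), ('lemon_a', [0.513, 0.154, 0.151], 0.62), ('tealight', [0.376, 0.091, -0.001], 0.43)]
12.9 [0.51133533 0.20355247 0.30848323] [0.988 0.157 0.   ] [-0.67366222 -1.19262656 -6.80756228] 0.2495031554549599
```

View pics/f.png

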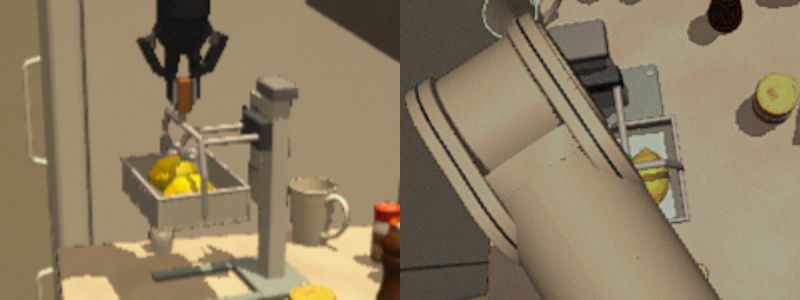

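Left: the bar at (185,120) is over the prong troughs, behind the upturned tips at (170,150). I'll nudge +1 mm in x and lower to just above the seat.

```bash
python3 -m handwheel '[{"xyz":[0.1,0,-0.2],"delta_rot":[0,0,0],"grip":1},{"xyz":[0.1,0,-0.5],"delta_rot":[0,0,0],"grip":1},{"xyz":[0.1,0,-0.9],"delta_rot":[0,0,0],"grip":1},{"xyz":[0.1,0,-1.3],"delta_rot":[0,0,0],"grip":1},{"xyz":[0.1,0,-1.7],"delta_rot":[0,0,0],"grip":1},{"xyz":[0.1,0,-2.1],"delta_rot":[0,0,0],"grip":1},{"xyz":[0.1,0,-2.4],"delta_rot":[0,0,0],"grip":1},{"xyz":[0.1,0,-2.6],"delta_rot":[0,0,0],"grip":1}]'
cat > force.py <<'E'
from h import *
import sys
F=[]
for i in range(int(sys.argv[1])):
    f=grab_frame("side");s=sense();F.append(np.r_[s["contact_force"],s["torque"]])
F=np.array(F)
print(s["t"],s["tcp_pos"].round(4),F.mean(0).round(2),(F.std(0)/len(F)**.5).round(2),s["finger_gap"])
for o in("hook_seat","basket_bar"):print(o,[(np.round(r["xyz"],3).tolist(),round(r["score"],2)) for r in landmark_of(f,o)[:2]])
cv2.imwrite("pics/g%d.png"%(s["t"]*100),cv2.resize(f["color"][80:230,150:350,::-1],(800,600)))
E
python3 force.py 5; ls pics
```

```text
t: 14.25
tcp_pos: [0.5125, 0.2036, 0.2821]
tcp_rot: [0.649, 0.761, 0.0, -0.0]
contact_force: [-0.1, -0.7, -8.2]
finger_gap: 0.254
grip_force: 39.9
14.5 [0.5126 0.2037 0.2825] [-0.12  0.37 -6.33  0.01 -0.02  0.  ] [0.17 0.19 0.26 0.02 0.02 0.01] 0.2548069656760666
hook_seat [([0.51, 0.204, 0.247], 0.62), ([0.503, 0.241, 0.132], 0.53)]
basket_bar [([0.51, 0.199, 0.254], 0.91)]
a.png
b.png
c_side.png
c_top.png
d.png
e.png
f.png
g1450.png
top.png
```

```bash
python3 -m handwheel '[{"xyz":[0,0,-0.15],"delta_rot":[0,0,0],"grip":1},{"xyz":[0,0,-0.35],"delta_rot":[0,0,0],"grip":1},{"xyz":[0,0,-0.6],"delta_rot":[0,0,0],"grip":1},{"xyz":[0,0,-0.85],"delta_rot":[0,0,0],"grip":1},{"xyz":[0,0,-1.1],"delta_rot":[0,0,0],"grip":1},{"xyz":[0,0,-1.35],"delta_rot":[0,0,0],"grip":1},{"xyz":[0,0,-1.5],"delta_rot":[0,0,0],"grip":1},{"xyz":[0,0,-1.6],"delta_rot":[0,0,0],"grip":1}]'
python3 force.py 6; ls pics|grep g
```

```text
t: 15.6
tcp_pos: [0.5125, 0.2036, 0.2663]
tcp_rot: [0.649, 0.761, 0.0, 0.0]
contact_force: [-0.3, -0.2, -5.2]
finger_gap: 0.255
grip_force: 40.1
15.9 [0.5125 0.2036 0.2664] [-0.47 -0.2  -5.09 -0.02  0.01 -0.02] [0.12 0.23 0.22 0.01 0.01 0.01] 0.2563454423123257
hook_seat [([0.511, 0.203, 0.235], 0.95)]
basket_bar [([0.512, 0.196, 0.242], 0.57), ([0.642, -0.098, 0.006], 0.37)]
a.png
b.png
c_side.png
c_top.png
d.png
e.png
f.png
g1450.png
g1590.png
top.png
```

View pics/g1590.png

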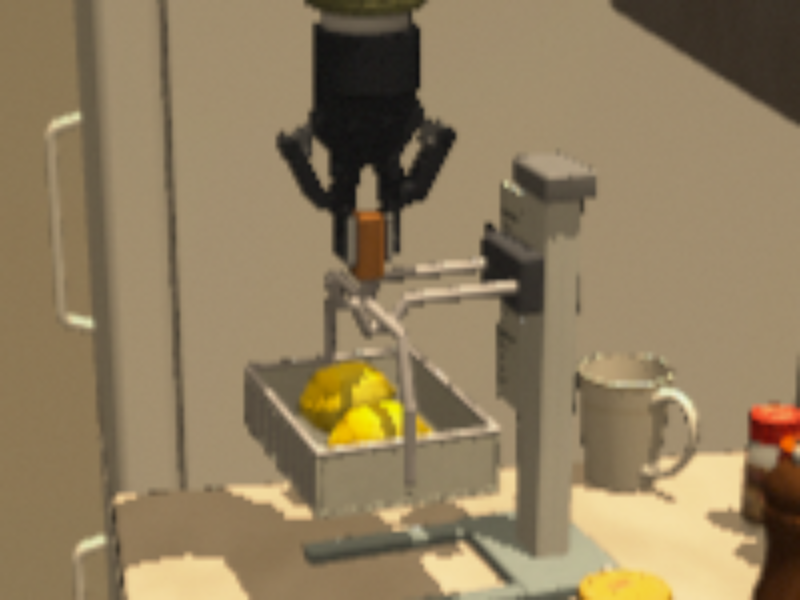

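The hook's prongs, (365,325) at the trough, have come down with the bar lying in them: seat detected at 0.235 and the load is easing (6.4→5.1 N). I'll keep lowering slowly.

```bash
python3 -m handwheel '[{"xyz":[0,0,-0.15],"delta_rot":[0,0,0],"grip":1},{"xyz":[0,0,-0.4],"delta_rot":[0,0,0],"grip":1},{"xyz":[0,0,-0.65],"delta_rot":[0,0,0],"grip":1},{"xyz":[0,0,-0.9],"delta_rot":[0,0,0],"grip":1},{"xyz":[0,0,-1.15],"delta_rot":[0,0,0],"grip":1},{"xyz":[0,0,-1.4],"delta_rot":[0,0,0],"grip":1},{"xyz":[0,0,-1.65],"delta_rot":[0,0,0],"grip":1},{"xyz":[0,0,-1.9],"delta_rot":[0,0,0],"grip":1}]'
python3 -m handwheel '[{"xyz":[0,0,-0.25],"delta_rot":[0,0,0],"grip":1},{"xyz":[0,0,-0.5],"delta_rot":[0,0,0],"grip":1},{"xyz":[0,0,-0.7],"delta_rot":[0,0,0],"grip":1},{"xyz":[0,0,-0.85],"delta_rot":[0,0,0],"grip":1},{"xyz":[0,0,-0.95],"delta_rot":[0,0,0],"grip":1},{"xyz":[0,0,-1],"delta_rot":[0,0,0],"grip":1},{"xyz":[0,0,-1],"delta_rot":[0,0,0],"grip":1},{"xyz":[0,0,-1],"delta_rot":[0,0,0],"grip":1}]'
python3 force.py 12
```

```text
t: 17.0
tcp_pos: [0.5125, 0.2036, 0.2472]
tcp_rot: [0.649, 0.761, 0.0, 0.0]
contact_force: [-0.1, -0.9, -2.5]
finger_gap: 0.249
grip_force: 40.3
t: 18.0
tcp_pos: [0.5125, 0.2036, 0.2374]
tcp_rot: [0.649, 0.761, 0.0, 0.0]
contact_force: [-0.7, 0.1, -1.8]
finger_gap: 0.254
grip_force: 40.5
18.6 [0.5125 0.2036 0.2373] [-0.16 -0.13 -1.87 -0.03  0.03  0.  ] [0.14 0.12 0.15 0.01 0.01 0.01] 0.2509888427160826
hook_seat [([0.51, 0.202, 0.206], 0.64), ([0.509, 0.158, 0.087], 0.64)]
basket_bar [([0.509, 0.195, 0.207], 0.62), ([0.512, 0.196, 0.26], 0.54)]
```

```bash
python3 -m handwheel '[{"xyz":[0,0,-0.15],"delta_rot":[0,0,0],"grip":1},{"xyz":[0,0,-0.4],"delta_rot":[0,0,0],"grip":1},{"xyz":[0,0,-0.65],"delta_rot":[0,0,0],"grip":1},{"xyz":[0,0,-0.9],"delta_rot":[0,0,0],"grip":1},{"xyz":[0,0,-1.1],"delta_rot":[0,0,0],"grip":1},{"xyz":[0,0,-1.25],"delta_rot":[0,0,0],"grip":1},{"xyz":[0,0,-1.35],"delta_rot":[0,0,0],"grip":1},{"xyz":[0,0,-1.4],"delta_rot":[0,0,0],"grip":1}]'
python3 force.py 25
```

```text
t: 19.7
tcp_pos: [0.5125, 0.2036, 0.2234]
tcp_rot: [0.649, 0.761, 0.0, 0.0]
contact_force: [0.3, -0.2, 0.4]
finger_gap: 0.253
grip_force: 40.7
20.95 [0.5125 0.2036 0.2233] [ 0.01 -0.09 -0.29 -0.01 -0.01 -0.  ] [0.11 0.07 0.12 0.   0.01 0.01] 0.2515588336173725
hook_seat [([0.51, 0.204, 0.191], 0.8)]
basket_bar [([0.512, 0.198, 0.195], 0.64)]
```

Residual is about 0.3 N. I'll lower 2 mm more, then open.

```bash
python3 -m handwheel '[{"xyz":[0,0,-0.05],"delta_rot":[0,0,0],"grip":1},{"xyz":[0,0,-0.1],"delta_rot":[0,0,0],"grip":1},{"xyz":[0,0,-0.15],"delta_rot":[0,0,0],"grip":1},{"xyz":[0,0,-0.2],"delta_rot":[0,0,0],"grip":1},{"xyz":[0,0,-0.2],"delta_rot":[0,0,0],"grip":1},{"xyz":[0,0,-0.2],"delta_rot":[0,0,0],"grip":1},{"xyz":[0,0,-0.2],"delta_rot":[0,0,0],"grip":1},{"xyz":[0,0,-0.2],"delta_rot":[0,0,0],"grip":1}]' 20
python3 force.py 25
```

```text
t: 22.05
tcp_pos: [0.5125, 0.2036, 0.2213]
tcp_rot: [0.649, 0.761, 0.0, 0.0]
contact_force: [0.0, -0.1, -0.5]
finger_gap: 0.249
grip_force: 40.7
23.3 [0.5125 0.2036 0.2213] [ 0.14  0.03  0.11  0.03 -0.07 -0.  ] [0.11 0.09 0.09 0.01 0.01 0.01] 0.2511518913777736
hook_seat [([0.512, 0.202, 0.192], 0.67)]
basket_bar [([0.51, 0.199, 0.194], 0.86), ([0.641, -0.097, 0.003], 0.44)]
```

```bash
python3 -m handwheel '[{"xyz":[0,0,0],"delta_rot":[0,0,0],"grip":0.4},{"xyz":[0,0,0],"delta_rot":[0,0,0],"grip":0.2},{"xyz":[0,0,0],"delta_rot":[0,0,0],"grip":0},{"xyz":[0,0,0],"delta_rot":[0,0,0],"grip":-0.3},{"xyz":[0,0,0],"delta_rot":[0,0,0],"grip":-0.6},{"xyz":[0,0,0],"delta_rot":[0,0,0],"grip":-0.6},{"xyz":[0,0,0],"delta_rot":[0,0,0],"grip":-0.6},{"xyz":[0,0,0],"delta_rot":[0,0,0],"grip":-0.6}]'
python3 force.py 3; ls -t pics | head -1
```

```text
t: 24.4
tcp_pos: [0.5125, 0.2036, 0.2214]
tcp_rot: [0.649, 0.761, 0.0, 0.0]
contact_force: [0.0, 0.1, 0.4]
finger_gap: 0.794
grip_force: 0.0
24.55 [0.5125 0.2036 0.2213] [ 0.21  0.27  0.21  0.03 -0.    0.01] [0.27 0.33 0.15 0.01 0.01 0.01] 0.7974010227402151
hook_seat [([0.511, 0.203, 0.191], 0.68), ([0.51, 0.202, 0.194], 0.47)]
basket_bar [([0.511, 0.199, 0.195], 0.92)]
g2455.png
```

View pics/g2455.png

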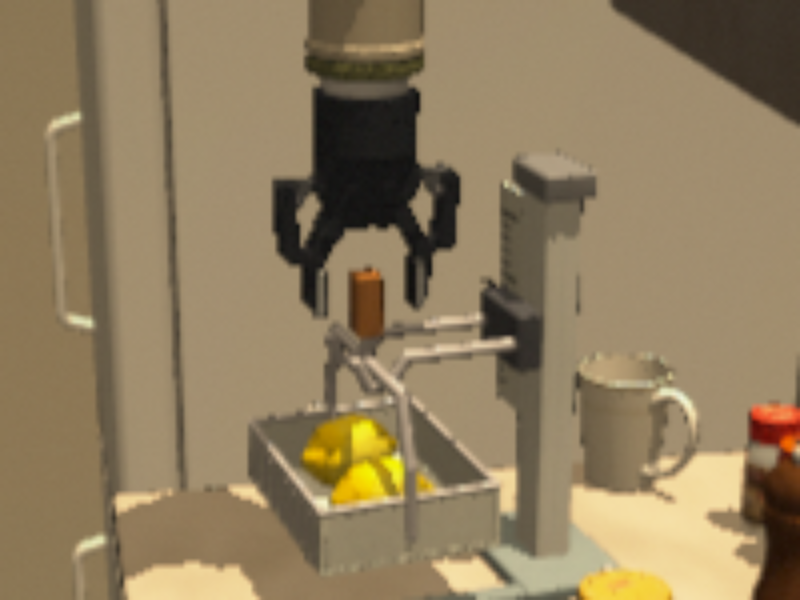

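```bash
python3 -m handwheel '[{"xyz":[0,0,0.5],"delta_rot":[0,0,0],"grip":-0.6},{"xyz":[0,0,1.5],"delta_rot":[0,0,0],"grip":-0.6},{"xyz":[0,0,3],"delta_rot":[0,0,0],"grip":-0.6},{"xyz":[0,0,5],"delta_rot":[0,0,0],"grip":-0.6},{"xyz":[0,0,7],"delta_rot":[0,0,0],"grip":-0.6},{"xyz":[0,0,9],"delta_rot":[0,0,0],"grip":-0.6},{"xyz":[0,0,10],"delta_rot":[0,0,0],"grip":-0.6},{"xyz":[0,0,10],"delta_rot":[0,0,0],"grip":-0.6}]'
python3 - <<'E'
from h import *
P=[]
for i in range(14):
    f=grab_frame("side");c=cloud(f);m=regions_of(f,"basket")
    if m:
        k=m[0]["pixels"];v,u=np.where(k);P.append((round(u.mean(),1),round(v.mean(),1),int(k.sum())))
    if i in(0,13): print([(o,np.round(r["xyz"],3).tolist()) for o in("hook_seat","basket_bar","basket","lemon_a","tealight","salt","jam","tin","matches") for r in landmark_of(f,o)[:2]])
print(P);s=sense();print(s["t"],s["contact_force"],s["tcp_pos"])
cv2.imwrite("pics/end.png",cv2.resize(f["color"][80:260,130:350,::-1],(733,600)))
E
```

```text
t: 25.65
tcp_pos: [0.5127, 0.2038, 0.3221]
tcp_rot: [0.649, 0.761, 0.001, 0.0]
contact_force: [0.0, 0.2, -0.1]
finger_gap: 0.8
grip_force: 0.0
[('hook_seat', [0.51, 0.204, 0.19]), ('basket_bar', [0.511, 0.198, 0.194]), ('basket', [0.514, 0.202, 0.067]), ('lemon_a', [0.507, 0.243, 0.073]), ('lemon_a', [0.514, 0.157, 0.07]), ('tealight', [0.376, 0.092, 0.001]), ('jam', [0.655, -0.027, 0.001]), ('tin', [0.648, -0.184, 0.001]), ('matches', [0.642, -0.096, 0.003])]
[('hook_seat', [0.511, 0.204, 0.191]), ('hook_seat', [0.512, 0.199, 0.192]), ('basket_bar', [0.512, 0.2, 0.191]), ('basket', [0.513, 0.206, 0.068]), ('lemon_a', [0.507, 0.239, 0.073]), ('tealight', [0.378, 0.094, 0.002]), ('jam', [0.65, -0.03, -0.004]), ('tin', [0.647, -0.185, -0.001]), ('matches', [0.642, -0.095, 0.002])]
[(np.float64(243.0), np.float64(196.2), 2019), (np.float64(243.9), np.float64(198.2), 1829), (np.float64(243.6), np.float64(198.2), 2061), (np.float64(243.0), np.float64(196.4), 1996), (np.float64(243.4), np.float64(196.9), 1925), (np.float64(243.2), np.float64(196.8), 2022), (np.float64(243.5), np.float64(197.4), 1865), (np.float64(242.3), np.float64(197.1), 2056), (np.float64(243.4), np.float64(196.9), 2098), (np.float64(243.6), np.float64(197.3), 1970), (np.float64(264.6), np.float64(164.2), 507), (np.float64(243.6), np.float64(197.8), 1826), (np.float64(243.0), np.float64(196.8), 2102), (np.float64(243.4), np.float64(197.8), 1849)]
27.95 [-0.61197976  0.25602345  0.49307927] [0.5124682  0.2036213  0.32130773]
```

View pics/end.png

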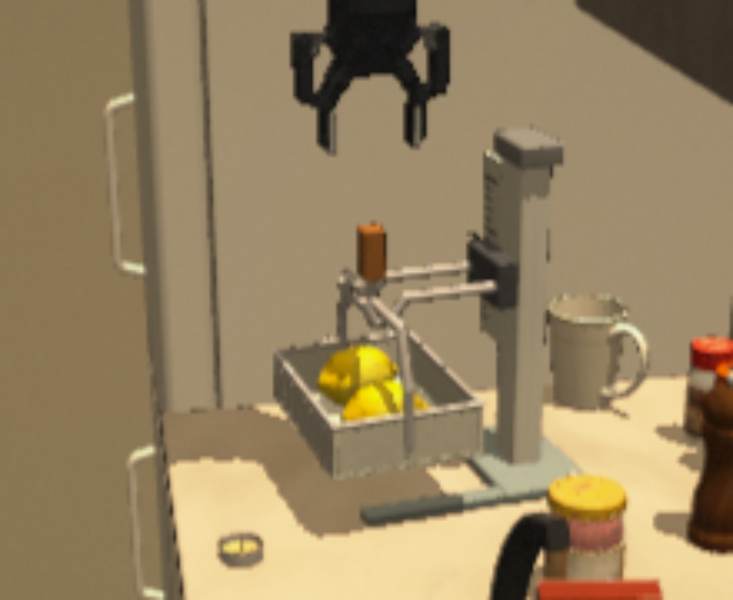

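The basket hangs still from both prongs at (370,310) with both lemons in it. The gripper is clear above, and the tealight (240,548) and the other visible bystanders have not moved.

```bash
python3 -c "from rig import *; print(finish_job())"
```

```text
the job is handed in; nothing more can be done
None
```

The basket hangs still from both prongs with both lemons in it, the pointer at about 54 mm (about 6.4 N), released within about 0.1 N of balance and handed in at about 28 s; the other things I could still see had not moved, but the salt shaker was out of view in the last check.

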